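Take apart the stacked power module and lay out its four parts

ROBOT

A 6-joint arm with a two-finger parallel gripper is mounted at the origin on the work surface. World frame = base frame: x ahead of the robot, y to its left, z up, the work surface at z = 0. Lengths are in m, angles in rad, forces in N, time in s.
With the tool pointing down it reaches from about 0.425 to 0.95 m from the base axis. Payload 3.5 kg.
Tool frame: the origin (TCP) lies midway between the tips of the shut fingers; the grasp point (between the pads) lies 19 mm behind it; z points along the fingers, y is the line along which they close (so a half turn about z gives the same grasp; the last joint's range is limited). The gripper opens to 85 mm and grips with 20 to 120 N. Pads are 22 mm wide; open, the fingers measure 114 mm over their backs; the gripper's body (76 mm by 85 mm) begins 54 mm behind the grasp point. The pads swing forward as they close: fully open they stand 13 mm farther back than shut.
Start: joints at [0.959, 0.286, 1.577, -0, 1.279, -0.15], TCP at [0.301, 0.604, 0.231] pointing down, gripper open.
Joint ranges: [-2.77, 2.77], [-0.9, 2.22], [0.21, 2.48], [-1.53, 4.67], [0.24, 2.81], [-2.84, 2.84]. Speed limits (rad/s): [2.79, 2.79, 3.14, 3.14, 3.14, 3.14].

INTERFACE

Orientations are given as a unit quaternion [x, y, z, w].
In Python, from plant import * gives the robot as it stands.
- The arm moves only by the tool move_arm, never from a script. Its argument "moves" is a list of rows, each a list of 3 entries, a list of its own where there are three numbers: the opening, from 0 (shut) to 1 (fully open), then the shift along the tool's x, y, z in m, then the turn, a rotation vector about the tool's x, y, z in rad. A call has exactly 10 rows; each row shifts and turns the commanded pose from where the row before left it, along the tool's axes as they then stand; what a row does not reach is not made up. A row lasts 1/12 s, in which the tool goes at most 41.7 mm and 7.16 degrees, less where a joint would pass 70% of its speed; a pose out of reach is approached as far as the arm can. A call is refused whole if a number of a shift passes 0.0417 or a number of a turn 0.125, either way. A call with a gripper value outside its range is refused whole. The fingers move at their own pace and stop on an object; "grip_force" is the grip in N (left out, the last holds). Time passes only in rows, so rows that do not move let the fingers close, or fill a call up. It gives the time, the measured TCP pose, the force, the opening and the grip force at its end, in the units of the state.
- get_state(): the state, without advancing time (a new reading comes with each control period).
- read_camera(name): name is "scene" or "side" or "wrist"; returns the picture (480x640x3 uint8, red, green, blue); there is no depth.
- camera_params(name): a dict with "fx", "fy", "cx", "cy" (pixels), "rvec" (rotation vector, rad) and "tvec" (3), from world to camera coordinates, as OpenCV has them; the wrist camera has in their place "tool_from_camera" (4x4, takes a point from camera to tool coordinates, whose origin is the TCP and whose axes are the flange's). Camera axes: x right, y down, z forward; pixel columns grow to the right and rows downward; lengths in m; the calibration is good to about 2 mm. The wrist camera is an equidistant fisheye: a pixel r from the principal point sees the ray r / f radians off the axis. A picture is of the moment at which its call begins: read the wrist's pose just before it. camera_params takes no time and is no camera call.
- sign_off(): hands the job in; it is judged then, once.
The state is a dict: "time": time; "qpos": joint angles; "dq": joint speeds; "joint_efforts": joint torques, N m; "eef_pos": TCP position; "tcp_rot": TCP orientation; "contact_force": force on the tool from outside, world axes, zero at the start; "wrist_torque": the same for the moment, N m; "opening": opening from 0.0 (shut) to 1.0 (fully open); "finger_force": force on a finger pad.
Only numpy, scipy, OpenCV 4.12 (cv2) and the standard library are available. Lean on these libraries where they do the work, as an engineer would, in place of code of your own. Each camera call takes 0.05 s, during which the arm holds its last target. There are 200 camera calls.

TASK

Take the stacked power module apart from the top and lay each part, right side up and flat, on its own place: the fan in the round steel dish, the heat sink in the blue rectangular tray and squared with it, the circuit board on its standoffs in the middle of the grey board holder between the blue stops and squared with it, and the black base in the middle of the cork pad, squared with it. Set each part right down before letting go, do not drop it, and do not disturb the solder spool or the handheld viewer; the parts may face either way round.

Things in the scene. Friction and masses are not known exactly. Their poses are not given: they have to be found in the camera images.
- fan: small black square cooling fan, 40 x 40 x 20 mm, with a grey hub on top; at the start it is the top of the stack, lying on the heat sink. Origin at the centre of its underside, x and y along its sides, z up. About 35 g; its four sides can be gripped.
- heatsink: bare aluminium heat sink with upright fins that run along its x: 56 (x) x 44 (y) x 24 (z) mm; at the start second from the top, under the fan and on the circuit board. Origin at the centre of its underside, z up. About 110 g; grip it across y on the flat outer fins.
- board: green circuit board, a plate 90 (x) x 56 (y) x 4 mm on four brass standoffs 12 mm tall and 7 mm thick (at x +-38, y +-22 mm), so the plate lies 12 to 16 mm above its origin; small connectors at both x ends rise to 22 mm. At the start it stands on the black base and carries the heat sink on the plate. Origin at the centre in the plane of the standoffs' feet, z up. About 70 g; grip the plate's edges across y; there is free space 12 mm high under the plate for the fingertips.
- base: flat black plastic base of the module, 116 (x) x 64 (y) x 22 (z) mm, with brass inserts near its corners; the lowest part of the stack, lying on the bench. Origin at the centre of its underside, z up. About 200 g; grip it across y.
- dish: place of the fan: fixed round shallow steel dish, inside diameter 78 mm, outside 86 mm, inner floor 2 mm and rim 6 mm above the bench. Origin at the centre of its underside, z up.
- tray: place of the heat sink: fixed blue plastic tray, outside 84 (x) x 72 (y) mm, walls 4 mm thick, inner floor 2 mm and rim 6 mm above the bench. Origin at the centre of its underside, its x along the long side, z up.
- holder: place of the circuit board: fixed grey metal plate 150 (x) x 84 (y) x 6 mm with two blue stop blocks near each x end that rise to 14 mm; the clear gap between the stops is 112 mm along x; the y sides are open. The board stands on the plate at 6 mm, its long side along the holder's x. Origin at the centre of its underside, z up.
- pad: place of the base: fixed flat cork pad 150 (x) x 100 (y) x 4 mm with no rim. Origin at the centre of its underside, its x along the long side, z up.
- spool: bystander: standing spool of solder, grey with silvery winding, 56 mm diameter, 36 mm tall, towards the robot's left. Origin at the centre of its underside. Leave it alone.
- viewer: bystander: handheld thermal viewer lying on the bench screen up, 140 (x) x 60 (y) x 44 (z) mm, one half black, one half grey, towards the robot's right. Origin at the centre of its underside. Leave it alone.
Not all that is in view belongs to the job. Several things have the shape of the board; the one meant has the colours described above. Several things have the shape of the pad; the one meant has the colours described above.

How it is judged:
By the outcome, as a careful person would: the job done as asked, in the order asked, and still so for the second after the job is handed in, with the robot touching nothing.
It also fails if it takes over 120 s, if anything falls off the work surface, if the arm or the gripper's body presses on something with over 40 N, if the wrist force passes 120 N, or if a joint passes its speed limit or range.

## Working session

There is one attempt and no reset: what is moved stays moved. The work goes in short steps, Python scripts to look and compute and a tool call to move; the robot and the scene stay as the last step left them, time stands still between calls to the robot, and variables do not carry over. Pictures are saved under pics/ and viewed, at most 14 in all, crops included, and the job is handed in when it is done.

Besides the shell and the picture viewer there is one more tool, called after "Emit:" as name([rows], argument=value, ...), one row to a line, values as JSON. move_arm: Moves the arm, as the interface text tells. Its arguments: {"type":"object","properties":{"moves":{"type":"array"},"grip_force":{"type":"number"}},"required":["moves"]}

```bash
mkdir -p pics; ls
python3 - <<'E'
from plant import *
import cv2
s=get_state();print(s)
for n in("scene","side","wrist"):
    im=read_camera(n);cv2.imwrite(f"pics/{n}0.png",im[:,:,::-1]);print(n,camera_params(n))
E
```

```text
pics
{'time': 0.0, 'qpos': array([ 9.59027553e-01,  2.87192361e-01,  1.57823327e+00, -5.51158066e-06,
        1.27859489e+00, -1.49997706e-01]), 'dq': array([ 0.00021047, -0.00090333, -0.00017064, -0.00022908, -0.00034443,
       -0.00058432]), 'joint_efforts': array([-1.59973642e-03, -4.05983305e+01, -2.92619401e+01, -2.80065660e-04,
        6.01389896e-03,  4.32622983e-06]), 'eef_pos': array([0.30031385, 0.60375376, 0.22989892]), 'tcp_rot': array([ 2.28838704e-01,  9.73463597e-01, -1.12791924e-03, -4.48819196e-04]), 'contact_force': array([0.82150764, 0.95511766, 0.76788508]), 'wrist_torque': array([ 0.02952142,  0.00534045, -0.02567643]), 'finger_force': 0.0, 'opening': 1.005082102089347}
scene {'fx': 524.3744382821566, 'fy': 524.3744382821566, 'cx': 309.40521654115383, 'cy': 234.77964226704196, 'rvec': array([ 2.12128987,  0.82037652, -0.4045009 ]), 'tvec': array([-0.42122411, -0.15276264,  1.46545753])}
side {'fx': 461.28805107999034, 'fy': 461.28805107999034, 'cx': 315.83847540284825, 'cy': 238.83914034179827, 'rvec': array([ 0.36601506, -2.57089273,  1.46737849]), 'tvec': array([0.53463882, 0.11880486, 0.95101161])}
wrist {'fx': 371.64829954431775, 'fy': 371.64829954431775, 'cx': 324.1549655683755, 'cy': 236.42838066420305, 'tool_from_camera': array([[ 4.55245914e-04, -9.47983279e-01, -3.18319802e-01,
         8.05664214e-02],
       [ 9.99999698e-01,  6.32177111e-04, -4.52524642e-04,
        -5.44648209e-05],
       [ 6.30220286e-04, -3.18319500e-01,  9.47983280e-01,
        -1.42415721e-01],
       [ 0.00000000e+00,  0.00000000e+00,  0.00000000e+00,
         1.00000000e+00]])}
```

View pics/scene0.png

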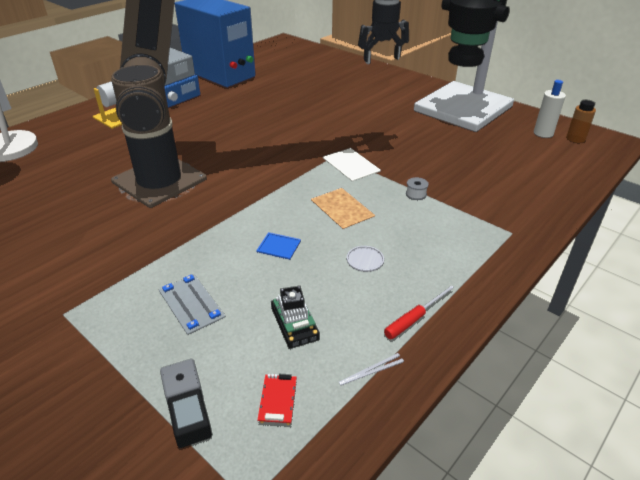

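View pics/side0.png

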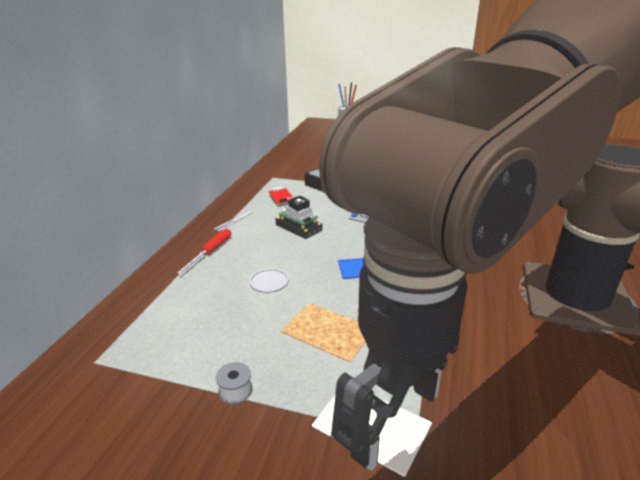

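The scene view shows the stack at (295,315), with the fan on top at (291,296). The dish is at (365,259), the blue tray at (279,246), the holder at (191,303) and the cork pad at (343,208). The spool is at (417,188) and the viewer at (186,400).

Possible mix-ups:
- **Board:** the red board at (278,398) is a decoy. The green one in the stack is the one meant.
- **Pad:** the white sheet at (352,164) is a decoy. The cork one at (343,208) is the one meant.

Next I'll check this choice in a close crop.

```bash
cat > h.py <<'E'
import numpy as np, cv2
from scipy.spatial.transform import Rotation as R
from plant import *
def ray(cam,px,st=None):
    p=camera_params(cam)
    u=(np.asarray(px,float)-[p['cx'],p['cy']])/p['fx']
    if cam=='wrist':
        r=np.linalg.norm(u); d=np.r_[u/max(r,1e-9)*np.sin(r),np.cos(r)]
        T=p['tool_from_camera']; Q=R.from_quat(st['tcp_rot']).as_matrix()
        return Q@T[:3,3]+st['eef_pos'],Q@T[:3,:3]@d
    M=R.from_rotvec(p['rvec']).as_matrix()
    return -M.T@p['tvec'],M.T@np.r_[u,1]
def at(cam,px,z,st=None):
    o,d=ray(cam,px,st); return (o+d*(z-o[2])/d[2])[:2]
def proj(cam,P,st=None):
    p=camera_params(cam);P=np.asarray(P,float)
    if cam=='wrist':
        T=p['tool_from_camera']; Q=R.from_quat(st['tcp_rot']).as_matrix()
        c=T[:3,:3].T@(Q.T@(P-st['eef_pos'])-T[:3,3])
        a=np.arctan2(np.hypot(*c[:2]),c[2]); return p['fx']*a*c[:2]/np.hypot(*c[:2])+[p['cx'],p['cy']]
    c=R.from_rotvec(p['rvec']).as_matrix()@P+p['tvec']
    return p['fx']*c[:2]/c[2]+[p['cx'],p['cy']]
E
python3 - <<'E'
import cv2
im=cv2.imread("pics/scene0.png")
cv2.imwrite("pics/c1.png",cv2.resize(im[175:360,150:410],None,fx=3,fy=3,interpolation=cv2.INTER_CUBIC))
cv2.imwrite("pics/c2.png",cv2.resize(im[275:355,255:335],None,fx=7,fy=7,interpolation=cv2.INTER_CUBIC))
E
```

```text
(no output)
```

View pics/c1.png

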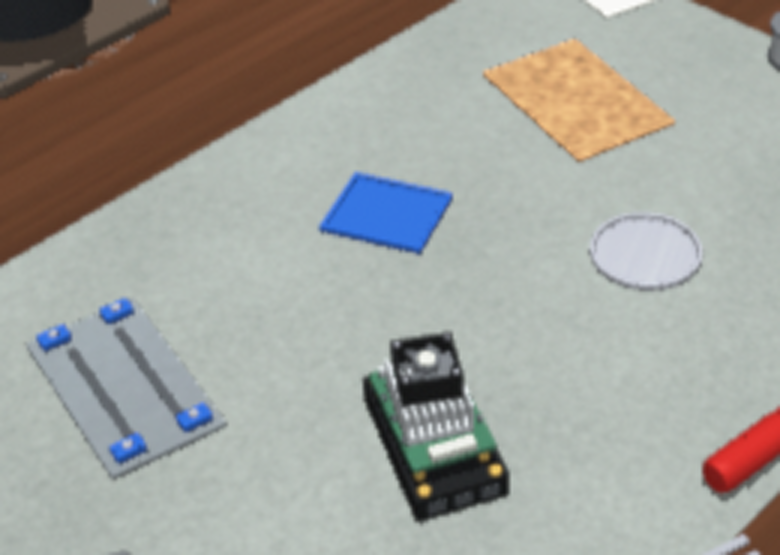

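View pics/c2.png

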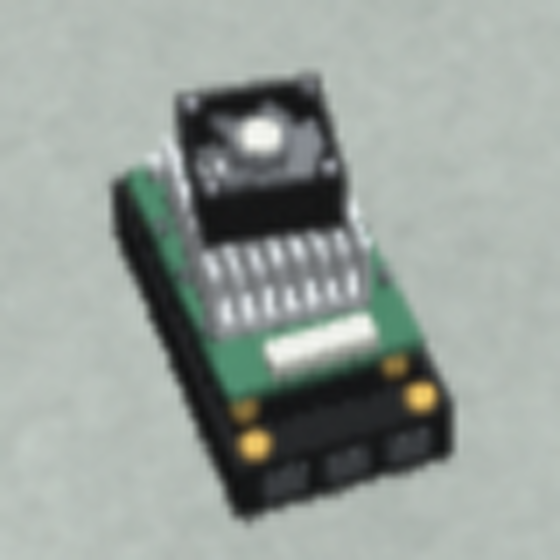

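The crops confirm the choice: the stack is fan, silver heat sink, green board, black base. In the ×3 crop (c1), the cork pad has corners (485,73), (575,39), (674,122), (580,160). The tray centre is about (387,212), the dish (646,250), and the holder corners (27,345), (135,298), (227,424), (113,477).

Run:
```python
from h import *
c1=lambda p:(150+p[0]/3,175+p[1]/3)
c2=lambda p:(255+p[0]/7,275+p[1]/7)
def quad(n,ps,z,f):
    w=np.array([at('scene',f(p),z) for p in ps]);e=np.roll(w,-1,0)-w
    print(n,w.mean(0).round(4),'len',np.linalg.norm(e,axis=1).round(3),'ang',np.degrees(np.arctan2(e[:,1],e[:,0])).round(1))
quad('fan',[(178,95),(318,78),(343,182),(200,198)],.082,c2)
quad('base',[(115,183),(238,500),(452,440),(330,150)],.022,c2)
quad('pad',[(485,73),(575,39),(674,122),(580,160)],.004,c1)
quad('tray',[(356,173),(452,195),(421,252),(320,230)],.006,c1)
quad('holder',[(27,345),(135,298),(227,424),(113,477)],.006,c1)
quad('dish',[(590,250),(646,214),(702,250),(646,288)],.006,c1)
for n,p in dict(spool=(417,188),viewer=(186,400),red=(278,398)).items(): print(n,at('scene',p,.02).round(3))
```

```text
fan [ 0.6476 -0.1314] len [0.039 0.04  0.038 0.04 ] ang [  52.   -37.3 -129.1  143.4]
base [ 0.6568 -0.1344] len [0.123 0.061 0.115 0.064] ang [ -28.9   61.9  149.7 -125.7]
pad [0.4685 0.2382] len [0.097 0.148 0.096 0.147] ang [  75.6  -16.3 -105.3  164.1]
tray [0.4586 0.0177] len [0.083 0.072 0.083 0.074] ang [  22.2  -65.8 -156.1  114.1]
holder [ 0.4547 -0.2343] len [0.084 0.15  0.082 0.148] ang [  77.8  -13.8 -103.7  166.8]
dish [0.6363 0.1168] len [0.062 0.058 0.062 0.058] ang [ 85.1  -5.4 -94.9 174.7]
spool [0.573 0.42 ]
viewer [ 0.644 -0.389]
red [ 0.757 -0.281]
```

Emit:
move_arm([
  [1,[-0.032,-0.025,0],[0,0,0]],
  [1,[-0.032,-0.025,0],[0,0,0]],
  [1,[-0.032,-0.025,0],[0,0,0]],
  [1,[-0.032,-0.025,0],[0,0,0]],
  [1,[-0.032,-0.025,0],[0,0,0]],
  [1,[-0.032,-0.025,0],[0,0,0]],
  [1,[-0.032,-0.025,0],[0,0,0]],
  [1,[-0.032,-0.025,0],[0,0,0]],
  [1,[-0.032,-0.025,0],[0,0,0]],
  [1,[-0.032,-0.025,0],[0,0,0]],
])

```text
time: 0.98
eef_pos: [0.476, 0.236, 0.2311]
tcp_rot: [0.229, 0.973, -0.0, -0.0]
contact_force: [-0.1, 0.5, -0.4]
opening: 1.001
finger_force: 0.0
```

```bash
cat >> h.py <<'E'
def snap(n,name):
    import pickle
    s=get_state();im=read_camera(n);cv2.imwrite(f'pics/{name}.png',im[:,:,::-1]);pickle.dump(s,open(f'pics/{name}.pkl','wb'));return s
def plan(xyz,yaw):
    """tool-frame shift to xyz (from measured pose) and z turn to bring tool y to yaw deg (mod 180)"""
    s=get_state();Q=R.from_quat(s['tcp_rot']).as_matrix()
    y0=np.degrees(np.arctan2(Q[1,1],Q[0,1]));d=(yaw-y0+90)%180-90
    sh=Q.T@(np.array(xyz)-s['eef_pos'])
    print('t',round(s['time'],2),'at',s['eef_pos'].round(4),'yawy',round(y0,2),'tilt',Q[:2,2].round(4),'shift',sh.round(4),'turn',np.radians(-d).round(4),'rows',round(np.linalg.norm(sh)/.0417,1),round(abs(d)/7.16,1),'q6',s['qpos'][5].round(2),'F',s['contact_force'].round(1),'op',round(s['opening'],3),'ff',round(s['finger_force'],1))
E
python3 -c "
from h import *
plan([.648,-.131,.23],61)
snap('wrist','w1')"
```

```text
t 0.98 at [0.476  0.236  0.2311] yawy 63.55 tilt [-0.0001 -0.    ] shift [-0.3174 -0.252   0.0011] turn 0.0445 rows 9.7 0.4 q6 -0.84 F [-0.1  0.5 -0.4] op 1.001 ff 0.0
```

Emit:
move_arm([
  [1,[-0.032,-0.025,0],[0,0,0]],
  [1,[-0.032,-0.025,0],[0,0,0]],
  [1,[-0.032,-0.025,0],[0,0,0]],
  [1,[-0.032,-0.025,0],[0,0,0]],
  [1,[-0.032,-0.025,0],[0,0,0]],
  [1,[-0.032,-0.025,0],[0,0,0]],
  [1,[-0.032,-0.025,0],[0,0,0]],
  [1,[-0.032,-0.025,0],[0,0,0]],
  [1,[-0.032,-0.025,0],[0,0,0]],
  [1,[-0.029,-0.027,0],[0,0,0]],
])

```text
time: 1.87
eef_pos: [0.648, -0.1306, 0.2308]
tcp_rot: [0.229, 0.973, 0.0, -0.0]
contact_force: [0.7, 0.4, 0.2]
opening: 0.997
finger_force: 0.0
```

```bash
python3 -c "
from h import *
plan([.648,-.131,.23],61)
snap('wrist','w2')
a=cv2.imread('pics/w1.png');b=cv2.imread('pics/w2.png')
cv2.imwrite('pics/w12.png',np.vstack([cv2.resize(a,(400,300)),cv2.resize(b,(400,300))]))"
```

```text
t 1.87 at [ 0.648  -0.1306  0.2308] yawy 63.53 tilt [-0.0003  0.0004] shift [-0.0002 -0.0004  0.0008] turn 0.0442 rows 0.0 0.4 q6 -1.46 F [0.7 0.4 0.2] op 0.997 ff 0.0
```

View pics/w2.png

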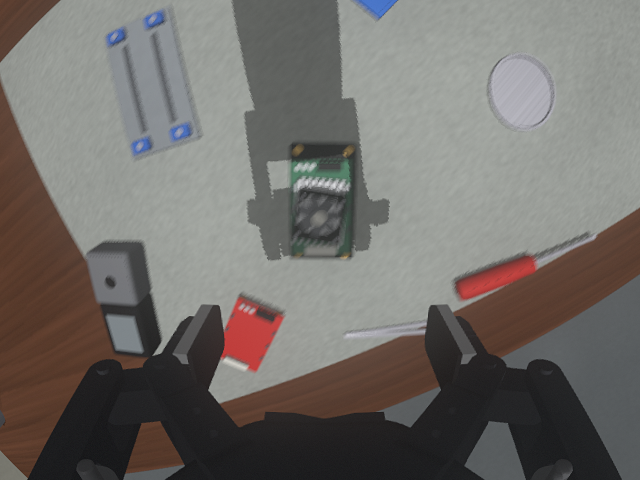

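The wrist view shows the stack at (322,200) between the gripper fingers, with the dish at (521,92), the holder at (153,83) and a corner of the tray at the top. Enlarging.

```bash
python3 -c "
import cv2,numpy as np
a=cv2.imread('pics/w1.png');b=cv2.imread('pics/w2.png')
l=cv2.resize(b[130:270,270:370],None,fx=4,fy=4,interpolation=cv2.INTER_CUBIC)
r=np.zeros((560,400,3),np.uint8);r[:300]=cv2.resize(a,(400,300))
cv2.imwrite('pics/c3.png',np.hstack([l,r]))"
```

```text
(no output)
```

View pics/c3.png

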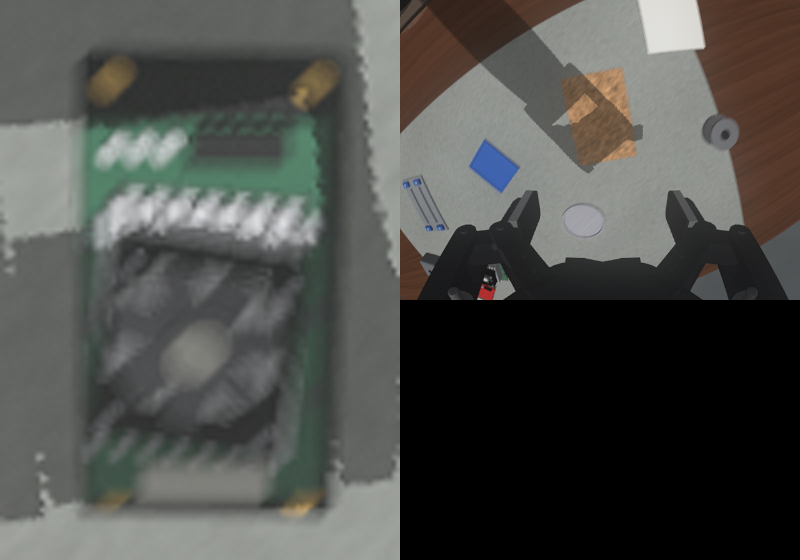

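```bash
cat >> h.py <<'E'
import pickle
def st(name): return pickle.load(open(f'pics/{name}.pkl','rb'))
def rect(name,mask,z,cam='wrist',show=True):
    c,_=cv2.findContours(mask.astype(np.uint8),cv2.RETR_EXTERNAL,cv2.CHAIN_APPROX_NONE)
    c=max(c,key=cv2.contourArea)[:,0].astype(float)
    w=np.array([at(cam,p,z,st(name)) for p in c])
    (cx,cy),(a,b),_=r=cv2.minAreaRect((w*1000).astype(np.float32))
    bp=cv2.boxPoints(r);e=[bp[1]-bp[0],bp[2]-bp[1]];e=max(e,key=np.linalg.norm)
    return (round(cx/1e3,4),round(cy/1e3,4)),(round(a,1),round(b,1)),'long axis',round(np.degrees(np.arctan2(e[1],e[0]))%180,2)
def quad(name,ps,z,cam='wrist'):
    w=np.array([at(cam,p,z,st(name)) for p in ps]);e=np.roll(w,-1,0)-w
    print(w.mean(0).round(4),'len',np.linalg.norm(e,axis=1).round(3),'ang',(np.degrees(np.arctan2(e[:,1],e[:,0]))%90).round(1))
E
python3 - <<'E'
from h import *
f=lambda p:(270+p[0]/4-.375,130+p[1]/4-.375)
quad('w2',[f(p) for p in[(122,238),(300,270),(272,442),(88,420)]],.082)
print('hub',at('wrist',f((197,355)),.083,st('w2')))
quad('w2',[f(p) for p in[(88,52),(338,58),(326,508),(86,500)]],.022)
quad('w2',[(107,34),(172,8),(201,137),(135,158)],.006)
print('dish',at('wrist',(521,92),.006,st('w2')))
a=cv2.imread('pics/w1.png').astype(int);B,G,Rd=a[...,0],a[...,1],a[...,2]
m=(B>Rd+60);m[:, :250]&=True
n=(m*255).astype(np.uint8);k,l,s,c=cv2.connectedComponentsWithStats(n)
print(s[1:][s[1:,4]>100])
i=1+np.argmax(s[1:,4]);print('tray',rect('w1',l==i,.006))
m=(Rd>B*1.5)&(Rd>90)|(Rd>B*1.6)
k,l,s,c=cv2.connectedComponentsWithStats((m*255).astype(np.uint8));j=l[170,310]
print(s[l[150,270]],s[l[200,320]],j)
m[:, :260]=0;m[:,375:]=0;m[:100]=0;m[275:]=0
print('pad',rect('w1',m,.004))
E
```

```text
[ 0.6452 -0.1345] len [0.036 0.037 0.038 0.039] ang [53.1 55.4 56.4 52.1]
hub [ 0.64724916 -0.13515109]
[ 0.6483 -0.1333] len [0.059 0.113 0.061 0.113] ang [62.1 63.2 61.5 62. ]
[ 0.455  -0.2359] len [0.081 0.144 0.081 0.146] ang [74.3 76.  75.8 76.2]
dish [0.63435575 0.10924859]
[[ 111  224   79   85 3403]]
tray ((0.4567, 0.0152), (83.9, 72.1), 'long axis', np.float32(23.06))
[  259   110   118   153 13096] [  259   110   118   153 13096] 49
pad ((0.4677, 0.2343), (96.8, 147.0), 'long axis', np.float32(164.15))
```

```bash
python3 -c "
from h import *
plan([.646,-.134,.110],54)
plan([.6355,.112,.12],54)"
```

```text
t 1.92 at [ 0.6495 -0.1378  0.2306] yawy 63.26 tilt [ 0.0016 -0.0051] shift [0.0052 0.0023 0.1205] turn 0.1615 rows 2.9 1.3 q6 -1.46 F [-0.4 -4.1 -0.1] op 0.999 ff 0.0
t 1.92 at [ 0.6495 -0.1378  0.2306] yawy 63.26 tilt [ 0.0016 -0.0051] shift [0.1253 0.2172 0.1093] turn 0.1615 rows 6.6 1.3 q6 -1.46 F [-0.4 -4.1 -0.1] op 0.999 ff 0.0
```

Emit:
move_arm([
  [1,[0,0,0.02],[0,0,0.08]],
  [1,[0,0,0.03],[0,0,0.08]],
  [1,[0,0,0.03],[0,0,0]],
  [1,[0,0,0.02],[0,0,0]],
  [1,[0,0,0],[0,0,0]],
  [1,[0,0,0],[0,0,0]],
  [1,[0,0,0],[0,0,0]],
  [1,[0,0,0],[0,0,0]],
  [1,[0,0,0],[0,0,0]],
  [1,[0,0,0],[0,0,0]],
])

```text
time: 2.75
eef_pos: [0.6483, -0.1292, 0.1333]
tcp_rot: [0.306, 0.952, -0.0, 0.002]
contact_force: [-0.5, 0.1, 1.0]
opening: 0.997
finger_force: 0.0
```

```bash
python3 -c "
from h import *
snap('wrist','w3')
plan([.646,-.134,.066],54)
b=cv2.imread('pics/w3.png')
cv2.imwrite('pics/c4.png',cv2.resize(b[40:340,220:420],None,fx=2,fy=2,interpolation=cv2.INTER_CUBIC))"
```

```text
t 2.8 at [ 0.648  -0.1291  0.1329] yawy 54.38 tilt [ 0.0023 -0.0008] shift [-0.001  -0.0052  0.0669] turn 0.0066 rows 1.6 0.1 q6 -1.3 F [-0.3 -0.1 -0. ] op 1.0 ff 0.0
```

View pics/c4.png

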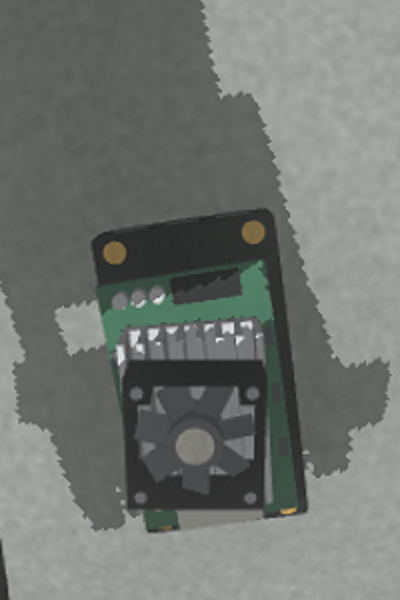

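The crop now shows the fan squarely. Its top corners are at (124,362), (266,360), (264,509), (127,510) and the hub is at (195,447). The base's top corners are at (93,240), (272,209), (307,512).

Run:
```python
from h import *
f=lambda p:(220+p[0]/2-.25,40+p[1]/2-.25)
quad('w3',[f(p) for p in[(124,362),(266,360),(264,509),(127,510)]],.082)
print('hub',at('wrist',f((195,447)),.083,st('w3')))
A,B,C=[at('wrist',f(p),.022,st('w3')) for p in[(93,240),(272,209),(307,512)]]
print('base',(A+C)/2,np.linalg.norm(B-A),np.linalg.norm(C-B),np.degrees(np.arctan2(*(B-A)[::-1])),np.degrees(np.arctan2(*(C-B)[::-1])))
plan([.649,-.130,.066],54)
```

```text
[ 0.6445 -0.1311] len [0.039 0.045 0.04  0.045] ang [55.2 55.2 55.  53.2]
hub [ 0.64624358 -0.13235273]
base [ 0.64893445 -0.13061123] 0.06212993296791047 0.1156992273927049 64.0410549425744 -27.385729526951366
t 2.8 at [ 0.648  -0.1291  0.1329] yawy 54.38 tilt [ 0.0023 -0.0008] shift [-0.0012 -0.0002  0.0669] turn 0.0066 rows 1.6 0.1 q6 -1.3 F [-0.3 -0.1 -0. ] op 1.0 ff 0.0
```

Emit:
move_arm([
  [1,[-0.0005,-0.0037,0.02],[0,0,-0.01]],
  [1,[0,0,0.02],[0,0,0]],
  [1,[0,0,0.02],[0,0,0]],
  [1,[0,0,0.006],[0,0,0]],
  [1,[0,0,0],[0,0,0]],
  [0.3,[0,0,0],[0,0,0]],
  [0.3,[0,0,0],[0,0,0]],
  [0.3,[0,0,0],[0,0,0]],
  [0.3,[0,0,0],[0,0,0]],
  [0.3,[0,0,0],[0,0,0]],
], grip_force=30)

```text
time: 3.63
eef_pos: [0.6467, -0.1326, 0.0672]
tcp_rot: [0.301, 0.954, -0.0, 0.002]
contact_force: [-0.5, 0.1, 2.8]
opening: 0.458
finger_force: 31.1
```

```bash
python3 -c "
from h import *
plan([.6355,.112,.066],54)"
```

```text
t 3.63 at [ 0.6467 -0.1326  0.0672] yawy 54.95 tilt [ 0.003  -0.0011] shift [0.1497 0.1938 0.0009] turn 0.0166 rows 5.9 0.1 q6 -1.31 F [-0.5  0.1  2.8] op 0.458 ff 31.1
```

Emit:
move_arm([
  [0.3,[0,0,-0.03],[0,0,0]],
  [0.3,[0,0,-0.03],[0,0,0]],
  [0.3,[0,0,-0.02],[0,0,0]],
  [0.3,[0.025,0.032,0],[0,0,0]],
  [0.3,[0.025,0.032,0],[0,0,0]],
  [0.3,[0.025,0.032,0],[0,0,0]],
  [0.3,[0.025,0.032,0],[0,0,0]],
  [0.3,[0.025,0.032,0],[0,0,0]],
  [0.3,[0.025,0.034,0],[0,0,0]],
  [0.3,[0,0,0],[0,0,0]],
])

```text
time: 4.47
eef_pos: [0.6331, 0.1192, 0.1456]
tcp_rot: [0.298, 0.955, 0.001, -0.0]
contact_force: [-0.3, -0.2, 0.3]
opening: 0.458
finger_force: 30.6
```

Emit:
move_arm([
  [0.3,[0,0,0],[0,0,0]],
  [0.3,[0,0,0],[0,0,0]],
  [0.3,[0,0,0],[0,0,0]],
  [0.3,[0,0,0],[0,0,0]],
  [0.3,[0,0,0],[0,0,0]],
  [0.3,[0,0,0],[0,0,0]],
  [0.3,[0,0,0],[0,0,0]],
  [0.3,[0,0,0],[0,0,0]],
  [0.3,[0,0,0],[0,0,0]],
  [0.3,[0,0,0],[0,0,0]],
])

```text
time: 5.3
eef_pos: [0.6342, 0.1121, 0.1453]
tcp_rot: [0.301, 0.954, -0.0, -0.0]
contact_force: [0.6, 0.2, 0.3]
opening: 0.459
finger_force: 30.6
```

```bash
python3 -c "
from h import *
snap('wrist','w4')
plan([.6355,.112,.067],55)"
```

```text
t 5.35 at [0.6342 0.1122 0.1453] yawy 54.94 tilt [ 0. -0.] shift [-0.0011  0.0006  0.0783] turn -0.001 rows 1.9 0.0 q6 -0.94 F [-1.1  0.1  0.1] op 0.461 ff 30.6
```

View pics/w4.png

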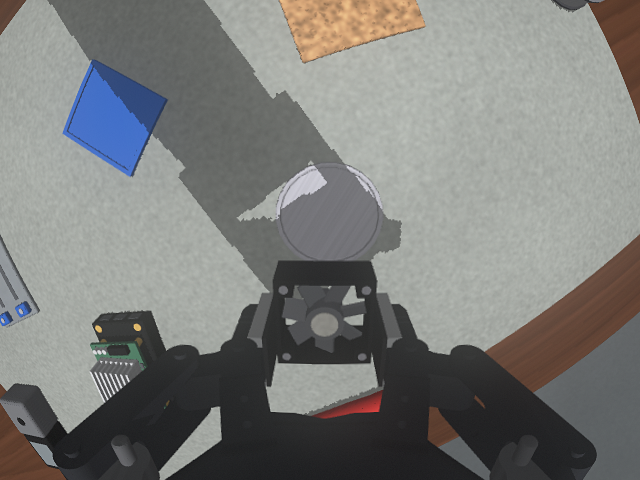

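The wrist view shows the fan held squarely. The dish's outer rim spans columns 276 to 382 from row 163 down, and the tray at (115,117) is fully visible.

Run:
```python
from h import *
from scipy.optimize import least_squares
s=st('w4')
pts=np.array([at('wrist',p,.006,s) for p in[(276,213),(329,162.5),(382,215),(293,176),(366,178)]])
r=least_squares(lambda c:np.linalg.norm(pts-c[:2],axis=1)-.043,[.635,.11]);print(r.x,r.fun)
a=cv2.imread('pics/w4.png').astype(int);m=(a[...,0]>a[...,2]+40)
m[:, 200:]=0;m[250:]=0
print('tray',rect('w4',m,.006))
plan([*r.x,.067],55)
```

```text
[0.63494017 0.11609466] [-1.18197294e-03  4.31068778e-04 -8.39960954e-04  6.23078549e-05
 -4.45963623e-04]
tray ((0.4564, 0.018), (86.1, 73.0), 'long axis', np.float32(22.95))
t 5.35 at [0.6342 0.1122 0.1453] yawy 54.94 tilt [ 0. -0.] shift [0.0017 0.0036 0.0783] turn -0.001 rows 1.9 0.0 q6 -0.94 F [-1.1  0.1  0.1] op 0.461 ff 30.6
```

Emit:
move_arm([
  [0.3,[0.0017,0.0036,0.035],[0,0,0]],
  [0.3,[0,0,0.035],[0,0,0]],
  [0.3,[0,0,0.03],[0,0,0]],
  [0.3,[0,0,0.02],[0,0,0]],
  [0.3,[0,0,0.01],[0,0,0]],
  [0.3,[0,0,0.004],[0,0,0]],
  [0.3,[0,0,0],[0,0,0]],
  [0.3,[0,0,0],[0,0,0]],
  [0.3,[0,0,0.002],[0,0,0]],
  [0.3,[0,0,0],[0,0,0]],
])

```text
time: 6.18
eef_pos: [0.6361, 0.1161, 0.011]
tcp_rot: [0.301, 0.954, 0.0, 0.001]
contact_force: [-0.4, 0.3, -0.5]
opening: 0.461
finger_force: 30.6
```

```bash
python3 -c "
from h import *
plan([.635,.116,.007],55)"
```

```text
t 6.18 at [0.6361 0.1161 0.011 ] yawy 54.95 tilt [0.0031 0.0001] shift [ 0.0009 -0.0008  0.004 ] turn -0.0009 rows 0.1 0.0 q6 -0.94 F [-0.4  0.3 -0.5] op 0.461 ff 30.6
```

Emit:
move_arm([
  [0.3,[0,0,0.001],[0,0,0]],
  [0.3,[0,0,0],[0,0,0]],
  [0.3,[0,0,0.001],[0,0,0]],
  [0.3,[0,0,0],[0,0,0]],
  [0.3,[0,0,0.001],[0,0,0]],
  [0.3,[0,0,0],[0,0,0]],
  [0.3,[0,0,0.0005],[0,0,0]],
  [0.3,[0,0,0],[0,0,0]],
  [0.3,[0,0,0],[0,0,0]],
  [0.3,[0,0,0],[0,0,0]],
])

```text
time: 7.02
eef_pos: [0.6349, 0.1161, 0.0072]
tcp_rot: [0.301, 0.954, -0.0, -0.0]
contact_force: [-4.1, -0.9, 7.0]
opening: 0.462
finger_force: 31.4
```

Emit:
move_arm([
  [0.55,[0,0,0],[0,0,0]],
  [0.65,[0,0,0],[0,0,0]],
  [0.75,[0,0,0],[0,0,0]],
  [0.8,[0,0,0],[0,0,0]],
  [0.8,[0,0,-0.01],[0,0,0]],
  [0.8,[0,0,-0.03],[0,0,0]],
  [1,[0,0,-0.04],[0,0,0]],
  [1,[0,0,-0.04],[0,0,0]],
  [1,[0,0,-0.02],[0,0,0]],
  [1,[0,0,0],[0,0,0]],
])

```text
time: 7.85
eef_pos: [0.6392, 0.1163, 0.1546]
tcp_rot: [0.301, 0.954, 0.002, 0.007]
contact_force: [0.9, -0.6, 0.8]
opening: 0.999
finger_force: 0.0
```

```bash
python3 -c "
from h import *
plan([.648,-.131,.13],62.5)"
```

```text
t 7.85 at [0.6392 0.1163 0.1546] yawy 54.96 tilt [0.014  0.0004] shift [-0.149  -0.1976  0.0246] turn -0.1316 rows 6.0 1.1 q6 -0.94 F [ 0.9 -0.6  0.8] op 0.999 ff 0.0
```

Emit:
move_arm([
  [1,[-0.025,-0.032,0],[0,0,0]],
  [1,[-0.025,-0.032,0],[0,0,0]],
  [1,[-0.025,-0.032,0],[0,0,0]],
  [1,[-0.025,-0.032,0],[0,0,0]],
  [1,[-0.025,-0.032,0],[0,0,0]],
  [1,[-0.02,-0.025,0],[0,0,0]],
  [1,[-0.007,-0.01,0.01],[0,0,-0.066]],
  [1,[0,0,0.01],[0,0,-0.066]],
  [1,[0,0,0],[0,0,0]],
  [1,[0,0,0],[0,0,0]],
])

```text
time: 8.68
eef_pos: [0.6463, -0.1306, 0.1244]
tcp_rot: [0.239, 0.971, 0.0, -0.002]
contact_force: [-0.4, 0.0, 0.5]
opening: 1.001
finger_force: 0.0
```

Emit:
move_arm([
  [1,[0,0,0],[0,0,0]],
  [1,[0,0,0],[0,0,0]],
  [1,[0,0,0],[0,0,0]],
  [1,[0,0,0],[0,0,0]],
  [1,[0,0,0],[0,0,0]],
  [1,[0,0,0],[0,0,0]],
  [1,[0,0,0],[0,0,0]],
  [1,[0,0,0],[0,0,0]],
  [1,[0,0,0],[0,0,0]],
  [1,[0,0,0],[0,0,0]],
])

```text
time: 9.52
eef_pos: [0.6473, -0.1308, 0.1258]
tcp_rot: [0.238, 0.971, -0.0, 0.0]
contact_force: [0.5, 0.7, -0.3]
opening: 1.001
finger_force: 0.0
```

```bash
python3 -c "
from h import *
snap('wrist','w5')
plan([.648,-.131,.13],62.5)
b=cv2.imread('pics/w5.png')
cv2.imwrite('pics/c5.png',cv2.resize(b[60:350,200:440],None,fx=2,fy=2,interpolation=cv2.INTER_CUBIC))"
```

```text
t 9.57 at [ 0.6473 -0.1309  0.1258] yawy 62.51 tilt [-0.  0.] shift [-0.0007  0.0002 -0.0042] turn 0.0001 rows 0.1 0.0 q6 -1.44 F [-0.1  0.5 -1.8] op 1.0 ff 0.0
```

View pics/c5.png

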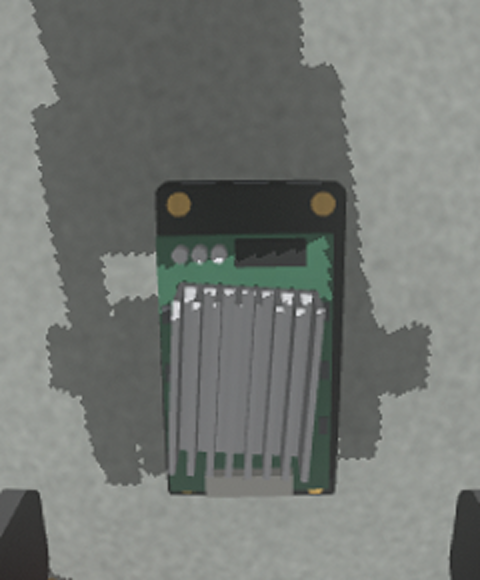

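The crop shows the heat sink on the board. The outer fins run from (181,300) to (170,478) and from (325,308) to (304,482). The base is squared up.

Run:
```python
from h import *
f=lambda p:(200+p[0]/2-.25,60+p[1]/2-.25)
quad('w5',[f(p) for p in[(178,302),(326,308),(305,481),(170,478)]],.062)
w=[at('wrist',f(p),.062,st('w5')) for p in[(178,302),(326,308),(305,481),(170,478)]];print(np.round(w,4))
quad('w5',[f(p) for p in[(156,182),(346,182),(336,494),(168,494)]],.022)
plan([.648,-.131,.045],62.5)
```

```text
[ 0.6487 -0.1331] len [0.043 0.056 0.042 0.057] ang [60.2 57.9 61.2 58.1]
[[ 0.614  -0.1366]
 [ 0.6353 -0.0996]
 [ 0.683  -0.1296]
 [ 0.6625 -0.1668]]
[ 0.648  -0.1302] len [0.063 0.116 0.064 0.116] ang [62.6 63.  62.5 62.6]
t 9.57 at [ 0.6473 -0.1309  0.1258] yawy 62.51 tilt [-0.  0.] shift [-0.0007  0.0002  0.0808] turn 0.0001 rows 1.9 0.0 q6 -1.44 F [-0.1  0.5 -1.8] op 1.0 ff 0.0
```

Emit:
move_arm([
  [1,[-0.0022,-0.0013,0.03],[0,0,0.061]],
  [1,[0,0,0.025],[0,0,0]],
  [1,[0,0,0.015],[0,0,0]],
  [1,[0,0,0.01],[0,0,0]],
  [1,[0,0,0],[0,0,0]],
  [0.3,[0,0,0],[0,0,0]],
  [0.3,[0,0,0],[0,0,0]],
  [0.3,[0,0,0],[0,0,0]],
  [0.3,[0,0,0],[0,0,0]],
  [0.3,[0,0,0],[0,0,0]],
], grip_force=40)

```text
time: 10.4
eef_pos: [0.6501, -0.1335, 0.048]
tcp_rot: [0.267, 0.964, -0.0, 0.002]
contact_force: [-0.5, -0.5, 3.8]
opening: 0.5
finger_force: 41.8
```

```bash
python3 -c "
from h import *
plan([.4565,.018,.125],113)"
```

```text
t 10.4 at [ 0.6501 -0.1335  0.048 ] yawy 59.02 tilt [ 0.0036 -0.0013] shift [ 0.2437  0.0303 -0.0779] turn -0.9422 rows 6.2 7.5 q6 -1.39 F [-0.5 -0.5  3.8] op 0.5 ff 41.8
```

Emit:
move_arm([
  [0.3,[0,0,-0.015],[0,0,0]],
  [0.3,[0,0,-0.03],[0,0,0]],
  [0.3,[0,0,-0.035],[0,0,0]],
  [0.3,[0.03,0.004,0],[0,0,0]],
  [0.3,[0.036,0.0045,0],[0,0,0]],
  [0.3,[0.036,0.0045,0],[0,0,0]],
  [0.3,[0.036,0.0045,0],[0,0,0]],
  [0.3,[0.036,0.0045,0],[0,0,0]],
  [0.3,[0.036,0.0045,0],[0,0,0]],
  [0.3,[0.034,0.0035,0],[0,0,0]],
])

```text
time: 11.23
eef_pos: [0.453, 0.0195, 0.1262]
tcp_rot: [0.267, 0.964, 0.0, -0.0]
contact_force: [0.0, -0.0, -2.1]
opening: 0.5
finger_force: 41.2
```

Emit:
move_arm([
  [0.3,[0,0,0],[0,0,-0.104]],
  [0.3,[0,0,0],[0,0,-0.105]],
  [0.3,[0,0,0],[0,0,-0.105]],
  [0.3,[0,0,0],[0,0,-0.105]],
  [0.3,[0,0,0],[0,0,-0.105]],
  [0.3,[0,0,0],[0,0,-0.105]],
  [0.3,[0,0,0],[0,0,-0.105]],
  [0.3,[0,0,0],[0,0,-0.104]],
  [0.3,[0,0,0],[0,0,-0.104]],
  [0.3,[0,0,0],[0,0,0]],
])

```text
time: 12.07
eef_pos: [0.4548, 0.0184, 0.1265]
tcp_rot: [-0.2, 0.98, -0.0, 0.0]
contact_force: [0.7, -0.0, -1.0]
opening: 0.5
finger_force: 41.2
```

Emit:
move_arm([
  [0.3,[0,0,0],[0,0,0]],
  [0.3,[0,0,0],[0,0,0]],
  [0.3,[0,0,0],[0,0,0]],
  [0.3,[0,0,0],[0,0,0]],
  [0.3,[0,0,0],[0,0,0]],
  [0.3,[0,0,0],[0,0,0]],
  [0.3,[0,0,0],[0,0,0]],
  [0.3,[0,0,0],[0,0,0]],
  [0.3,[0,0,0],[0,0,0]],
  [0.3,[0,0,0],[0,0,0]],
])

```text
time: 12.9
eef_pos: [0.4549, 0.0183, 0.1258]
tcp_rot: [-0.199, 0.98, 0.0, -0.0]
contact_force: [0.4, 0.2, -0.3]
opening: 0.504
finger_force: 41.2
```

```bash
python3 -c "
from h import *
snap('wrist','w6')
plan([.4565,.018,.125],113)
a=cv2.imread('pics/w6.png').astype(int);m=(a[...,0]>a[...,2]+40)
k,l,s,c=cv2.connectedComponentsWithStats((m*255).astype(np.uint8));print(s[1:][s[1:,4]>200])"
```

```text
t 12.95 at [0.4549 0.0184 0.1258] yawy 112.99 tilt [-0.0001  0.    ] shift [-0.0013 -0.0009  0.0008] turn -0.0003 rows 0.0 0.0 q6 -2.16 F [-0.3 -0.5 -0.5] op 0.5 ff 41.2
[[  50   24   22   23  263]
 [  84   46   25   26  335]
 [   0  152   17   23  211]
 [ 275  171  100   66 6451]
 [  30  179   20   24  245]]
```

View pics/w6.png

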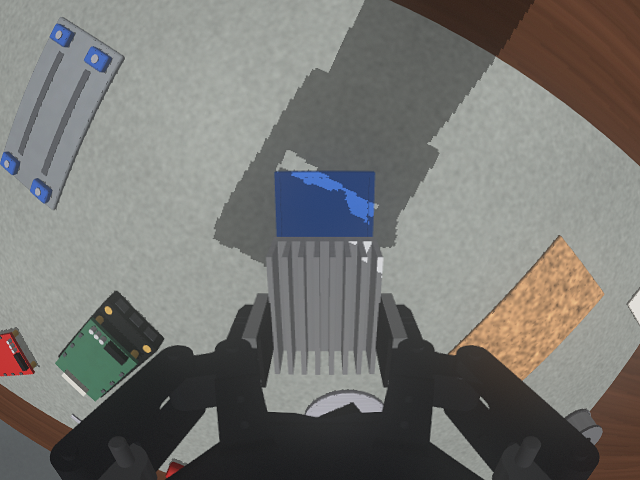

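The view shows the heat sink held straight above the tray. The tray's far edge runs from (275,171) to (375,171), and the far fin tops are at row 373.

Run:
```python
from h import *
s=st('w6');Q=R.from_quat(s['tcp_rot']).as_matrix()[:2,:2]
L=lambda p,z:((at('wrist',p,z,s)-s['eef_pos'][:2])@Q).round(4)
for p in[(275,171),(375,171),(277,237),(375,237)]: print('tray tool-frame',L(p,.006))
for p in[(279,375),(325,373),(369,372)]: print('hs far top',L(p,.140))
for p in[(279,241),(325,240),(372,240)]: print('hs near bottom',L(p,.116),'top',L(p,.14))
w=(np.array([.4565,.018])-s['eef_pos'][:2])@Q;print('tray ctr earlier',w)
```

```text
tray tool-frame [ 0.0424 -0.0362]
tray tool-frame [0.0425 0.0352]
tray tool-frame [-0.0073 -0.0364]
tray tool-frame [-0.0072  0.037 ]
hs far top [-0.0266 -0.0209]
hs far top [-0.025  -0.0006]
hs far top [-0.0247  0.0188]
hs near bottom [ 0.0279 -0.0207] top [ 0.0362 -0.0175]
hs near bottom [ 0.0284 -0.0006] top [ 0.0367 -0.0006]
hs near bottom [0.0284 0.0199] top [0.0367 0.0166]
tray ctr earlier [-0.00130545 -0.00092723]
```

Emit:
move_arm([
  [0.3,[0,0,0.03],[0,0,0]],
  [0.3,[0,0,0.03],[0,0,0]],
  [0.3,[0,0,0.025],[0,0,0]],
  [0.3,[0,0,0.015],[0,0,0]],
  [0.3,[0,0,0.008],[0,0,0]],
  [0.3,[0,0,0.003],[0,0,0]],
  [0.3,[0,0,0],[0,0,0]],
  [0.3,[0,0,0],[0,0,0]],
  [0.3,[0,0,0.001],[0,0,0]],
  [0.3,[0,0,0],[0,0,0]],
])

```text
time: 13.78
eef_pos: [0.4557, 0.0182, 0.0146]
tcp_rot: [-0.199, 0.98, -0.0, 0.001]
contact_force: [-0.6, 0.2, -1.3]
opening: 0.505
finger_force: 41.2
```

Emit:
move_arm([
  [0.3,[0,0,0.0005],[0,0,0]],
  [0.3,[0,0,0],[0,0,0]],
  [0.3,[0,0,0.0005],[0,0,0]],
  [0.3,[0,0,0],[0,0,0]],
  [0.3,[0,0,0.0005],[0,0,0]],
  [0.3,[0,0,0],[0,0,0]],
  [0.3,[0,0,0],[0,0,0]],
  [0.3,[0,0,0],[0,0,0]],
  [0.3,[0,0,0],[0,0,0]],
  [0.3,[0,0,0],[0,0,0]],
])

```text
time: 14.62
eef_pos: [0.4556, 0.0182, 0.0139]
tcp_rot: [-0.199, 0.98, -0.0, -0.0]
contact_force: [-4.2, 0.4, 9.7]
opening: 0.502
finger_force: 42.5
```

Emit:
move_arm([
  [0.3,[0,0,0.0007],[0,0,0]],
  [0.3,[0,0,0],[0,0,0]],
  [0.3,[0,0,0.0007],[0,0,0]],
  [0.3,[0,0,0],[0,0,0]],
  [0.3,[0,0,0],[0,0,0]],
  [0.3,[0,0,0],[0,0,0]],
  [0.3,[0,0,0],[0,0,0]],
  [0.3,[0,0,0],[0,0,0]],
  [0.3,[0,0,0],[0,0,0]],
  [0.3,[0,0,0],[0,0,0]],
])

```text
time: 15.45
eef_pos: [0.4556, 0.0182, 0.0139]
tcp_rot: [-0.199, 0.98, 0.0, -0.001]
contact_force: [-8.9, 0.4, 21.3]
opening: 0.502
finger_force: 43.7
```

```bash
python3 -c "
from h import *
snap('wrist','w7');snap('side','s7')
plan([.4565,.018,.125],113)
a=cv2.imread('pics/w7.png');b=cv2.imread('pics/s7.png')
cv2.imwrite('pics/c7.png',np.hstack([cv2.resize(a[100:400,200:460],(440,508)),cv2.resize(b[210:330,300:385],(360,508))]))"
```

```text
t 15.55 at [0.4556 0.0182 0.0139] yawy 113.01 tilt [-0.0016 -0.    ] shift [-0.0006 -0.0005 -0.1111] turn 0.0001 rows 2.7 0.0 q6 -2.15 F [-9.2 -0.3 20.6] op 0.497 ff 43.7
```

View pics/c7.png

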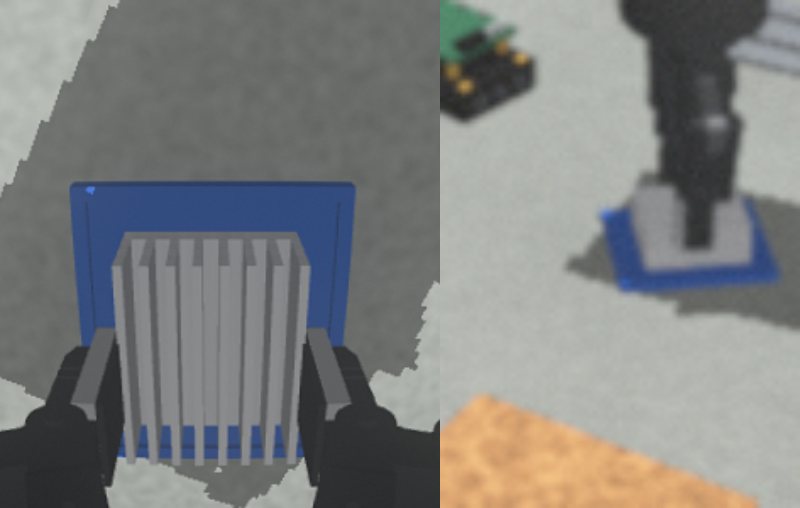

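The heat sink sits squarely in the tray on its floor, with the fingers clear of the rim. Releasing.

Emit:
move_arm([
  [0.3,[0,0,-0.0015],[0,0,0]],
  [0.6,[0,0,0],[0,0,0]],
  [0.7,[0,0,0],[0,0,0]],
  [0.8,[0,0,0],[0,0,0]],
  [0.8,[0,0,-0.01],[0,0,0]],
  [0.8,[0,0,-0.03],[0,0,0]],
  [1,[0,0,-0.035],[0,0,0]],
  [1,[0,0,-0.035],[0,0,0]],
  [1,[0,0,0],[0,0,0.1]],
  [1,[0,0,0],[0,0,0.1]],
])

```text
time: 16.38
eef_pos: [0.4572, 0.018, 0.1262]
tcp_rot: [-0.098, 0.995, -0.001, 0.003]
contact_force: [-0.5, 0.5, -1.2]
opening: 1.0
finger_force: 0.0
```

```bash
python3 -c "
from h import *
plan([.648,-.131,.11],62.5)"
```

```text
t 16.38 at [0.4572 0.018  0.1262] yawy 101.26 tilt [ 0.0071 -0.0013] shift [-0.1579 -0.1834  0.0177] turn 0.6766 rows 5.8 5.4 q6 -1.95 F [-0.5  0.5 -1.2] op 1.0 ff 0.0
```

Emit:
move_arm([
  [1,[-0.0263,-0.0305,0],[0,0,0]],
  [1,[-0.0263,-0.0305,0],[0,0,0]],
  [1,[-0.0263,-0.0305,0],[0,0,0]],
  [1,[-0.0263,-0.0305,0],[0,0,0]],
  [1,[-0.0263,-0.0305,0],[0,0,0]],
  [1,[-0.0263,-0.0305,0],[0,0,0]],
  [1,[0,0,0],[0,0,0.113]],
  [1,[0,0,0],[0,0,0.113]],
  [1,[0,0,0],[0,0,0.113]],
  [1,[0,0,0],[0,0,0.113]],
])

```text
time: 17.22
eef_pos: [0.6461, -0.1297, 0.1222]
tcp_rot: [0.128, 0.992, 0.0, -0.0]
contact_force: [0.1, -0.7, -0.1]
opening: 0.999
finger_force: 0.0
```

Emit:
move_arm([
  [1,[0,0,0],[0,0,0.113]],
  [1,[0,0,0],[0,0,0.113]],
  [1,[0,0,0.01],[0,0,0]],
  [1,[0,0,0],[0,0,0]],
  [1,[0,0,0],[0,0,0]],
  [1,[0,0,0],[0,0,0]],
  [1,[0,0,0],[0,0,0]],
  [1,[0,0,0],[0,0,0]],
  [1,[0,0,0],[0,0,0]],
  [1,[0,0,0],[0,0,0]],
])

```text
time: 18.05
eef_pos: [0.6462, -0.1294, 0.1126]
tcp_rot: [0.236, 0.972, -0.0, 0.0]
contact_force: [-0.4, 1.0, -0.2]
opening: 1.001
finger_force: 0.0
```

```bash
python3 -c "
from h import *
snap('wrist','w8')
plan([.648,-.131,.023],62.5)
b=cv2.imread('pics/w8.png')
cv2.imwrite('pics/c8.png',cv2.resize(b[60:350,200:440],None,fx=2,fy=2,interpolation=cv2.INTER_CUBIC))"
```

```text
t 18.1 at [ 0.6462 -0.1295  0.1126] yawy 62.69 tilt [ 0.0003 -0.0001] shift [-0.0023 -0.0006  0.0896] turn 0.0034 rows 2.2 0.0 q6 -1.45 F [-0.3 -0.1 -0.2] op 0.998 ff 0.0
```

View pics/c8.png

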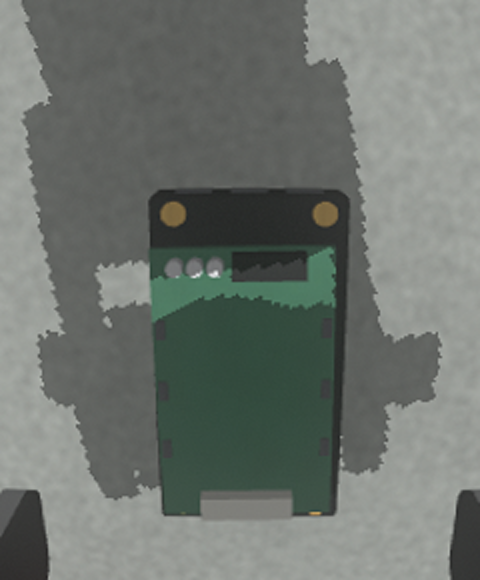

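The crop shows the bare board on the base. The plate's top corners are at (150,248), (337,247), (333,515), (163,515).

Run:
```python
from h import *
f=lambda p:(200+p[0]/2-.25,60+p[1]/2-.25)
quad('w8',[f(p) for p in[(150,248),(337,247),(333,515),(163,515)]],.038)
s=st('w8');Q=R.from_quat(s['tcp_rot']).as_matrix()[:2,:2]
for p in[(150,248),(337,247),(333,515),(163,515)]: print(((at('wrist',f(p),.038,s)-s['eef_pos'][:2])@Q).round(4))
```

```text
[ 0.6499 -0.1326] len [0.056 0.091 0.058 0.091] ang [63.  64.2 62.8 62.9]
[ 0.0407 -0.0296]
[0.041  0.0261]
[-0.0503  0.0285]
[-0.0503 -0.0293]
```

Emit:
move_arm([
  [1,[-0.0047,-0.0012,0.03],[0,0,0]],
  [1,[0,0,0.03],[0,0,0]],
  [1,[0,0,0.018],[0,0,0]],
  [1,[0,0,0.008],[0,0,0]],
  [1,[0,0,0.002],[0,0,0]],
  [1,[0,0,0],[0,0,0]],
  [1,[0,0,0],[0,0,0]],
  [1,[0,0,0],[0,0,0]],
  [1,[0,0,0],[0,0,0]],
  [1,[0,0,0],[0,0,0]],
])

```text
time: 18.93
eef_pos: [0.6505, -0.1329, 0.0258]
tcp_rot: [0.236, 0.972, -0.0, 0.001]
contact_force: [0.6, 0.6, -0.8]
opening: 1.002
finger_force: 0.0
```

Emit:
move_arm([
  [0.75,[0,0,0],[0,0,0]],
  [0.72,[0,0,0],[0,0,0]],
  [0.65,[0,0,0],[0,0,0]],
  [0.6,[0,0,0],[0,0,0]],
  [0.5,[0,0,0],[0,0,0]],
  [0.5,[0,0,0],[0,0,0]],
  [0.5,[0,0,0],[0,0,0]],
  [0.5,[0,0,0],[0,0,0]],
  [0.5,[0,0,0],[0,0,0]],
  [0.5,[0,0,0],[0,0,0]],
], grip_force=35)

```text
time: 19.77
eef_pos: [0.6501, -0.1328, 0.025]
tcp_rot: [0.236, 0.972, -0.0, 0.0]
contact_force: [-1.4, 0.1, 4.8]
opening: 0.64
finger_force: 37.4
```

```bash
python3 -c "
from h import *
plan([.4555,-.2343,.1],76)"
```

```text
t 19.77 at [ 0.6501 -0.1328  0.025 ] yawy 62.68 tilt [ 0.0006 -0.0002] shift [ 0.1262 -0.1795 -0.075 ] turn -0.2324 rows 5.6 1.9 q6 -1.45 F [-1.4  0.1  4.8] op 0.64 ff 37.4
```

Emit:
move_arm([
  [0.5,[0,0,-0.01],[0,0,0]],
  [0.5,[0,0,-0.03],[0,0,0]],
  [0.5,[0,0,-0.04],[0,0,0]],
  [0.5,[0.021,-0.03,0],[0,0,0]],
  [0.5,[0.021,-0.03,0],[0,0,0]],
  [0.5,[0.021,-0.03,0],[0,0,0]],
  [0.5,[0.021,-0.03,0],[0,0,0]],
  [0.5,[0.021,-0.03,0],[0,0,0]],
  [0.5,[0.021,-0.03,0],[0,0,-0.11]],
  [0.5,[0,0,0],[0,0,-0.12]],
])

```text
time: 20.6
eef_pos: [0.4501, -0.2357, 0.103]
tcp_rot: [0.122, 0.992, 0.0, -0.002]
contact_force: [-0.1, 0.0, -1.3]
opening: 0.643
finger_force: 37.3
```

Emit:
move_arm([
  [0.5,[0,0,0],[0,0,0]],
  [0.5,[0,0,0],[0,0,0]],
  [0.5,[0,0,0],[0,0,0]],
  [0.5,[0,0,0],[0,0,0]],
  [0.5,[0,0,0],[0,0,0]],
  [0.5,[0,0,0],[0,0,0]],
  [0.5,[0,0,0],[0,0,0]],
  [0.5,[0,0,0],[0,0,0]],
  [0.5,[0,0,0],[0,0,0]],
  [0.5,[0,0,0],[0,0,0]],
])

```text
time: 21.43
eef_pos: [0.4553, -0.2347, 0.1044]
tcp_rot: [0.123, 0.992, -0.0, -0.0]
contact_force: [-0.3, 0.6, -0.8]
opening: 0.638
finger_force: 37.3
```

```bash
python3 -c "
from h import *
snap('wrist','w9')
plan([.4555,-.2343,.1],76)
b=cv2.imread('pics/w9.png')
cv2.imwrite('pics/c9.png',cv2.resize(b[100:400,150:500],None,fx=2,fy=2,interpolation=cv2.INTER_CUBIC))"
```

```text
t 21.48 at [ 0.4552 -0.2347  0.1044] yawy 75.86 tilt [-0.  0.] shift [-0.0002  0.0005  0.0044] turn -0.0025 rows 0.1 0.0 q6 -2.0 F [-0.9  1.1 -0.3] op 0.639 ff 37.3
```

View pics/c9.png

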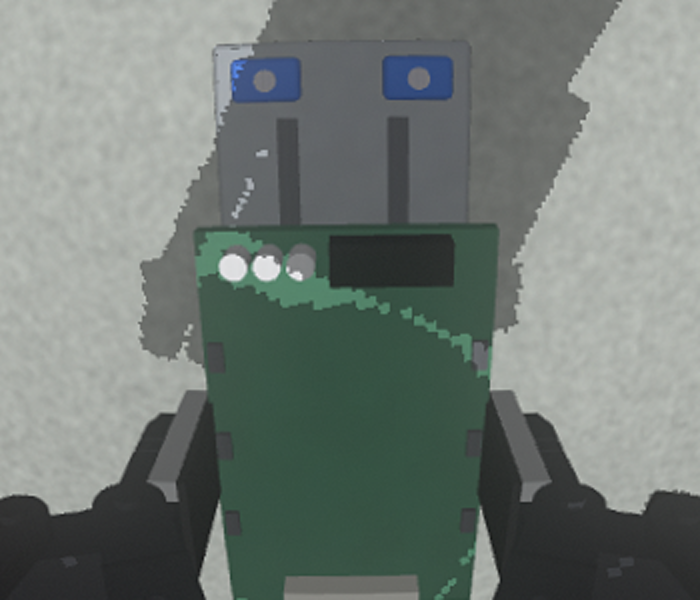

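The crop shows the holder ahead, with its far corners at (214,47) and (468,41) and its sides visible down to row 222. The held board's near corners are at (195,230) and (497,226).

Run:
```python
from h import *
f=lambda p:(150+p[0]/2-.25,100+p[1]/2-.25)
s=st('w9');Q=R.from_quat(s['tcp_rot']).as_matrix()[:2,:2]
L=lambda p,z:((at('wrist',f(p),z,s)-s['eef_pos'][:2])@Q).round(4)
for p in[(214,47),(468,41),(220,222),(470,222)]: print('holder',L(p,.006))
for p in[(267,102),(418,99)]: print('stop inner top',L(p,.014),L(p,.006))
for p in[(195,230),(497,226)]: print('board',L(p,.1174))
for p in[(232,598),(472,598)]: print('board side',L(p,.1174))
b=cv2.imread('pics/w9.png');cv2.imwrite('pics/x.png',b)
```

```text
holder [ 0.0767 -0.044 ]
holder [0.0786 0.0378]
holder [ 0.018 -0.044]
holder [0.0181 0.0404]
stop inner top [ 0.059  -0.0261] [ 0.0583 -0.027 ]
stop inner top [0.0599 0.0212] [0.0592 0.0219]
board [ 0.0455 -0.0285]
board [0.0463 0.0267]
board side [-0.0435 -0.0278]
board side [-0.0435  0.0287]
```

Emit:
move_arm([
  [0.5,[0.0017,-0.0018,0.02],[0,0,-0.01]],
  [0.5,[0,0,0.025],[0,0,0]],
  [0.5,[0,0,0.015],[0,0,0]],
  [0.5,[0,0,0.01],[0,0,0]],
  [0.5,[0,0,0],[0,0,0]],
  [0.5,[0,0,0],[0,0,0]],
  [0.5,[0,0,0],[0,0,0]],
  [0.5,[0,0,0],[0,0,0]],
  [0.5,[0,0,0],[0,0,0]],
  [0.5,[0,0,0],[0,0,0]],
])

```text
time: 22.32
eef_pos: [0.4537, -0.2365, 0.0354]
tcp_rot: [0.118, 0.993, -0.0, 0.001]
contact_force: [-0.3, -0.4, -0.3]
opening: 0.641
finger_force: 37.3
```

```bash
python3 -c "
from h import *
snap('wrist','w10')
plan([.4555,-.2343,.1],76)
b=cv2.imread('pics/w10.png')
cv2.imwrite('pics/c10.png',cv2.resize(b[100:400,150:500],None,fx=2,fy=2,interpolation=cv2.INTER_CUBIC))"
```

```text
t 22.37 at [ 0.4535 -0.2364  0.0351] yawy 76.43 tilt [ 0.0011 -0.0009] shift [-0.0015  0.0024 -0.0649] turn 0.0076 rows 1.6 0.1 q6 -2.01 F [ 0.4 -0.3 -0.9] op 0.638 ff 37.3
```

View pics/c10.png

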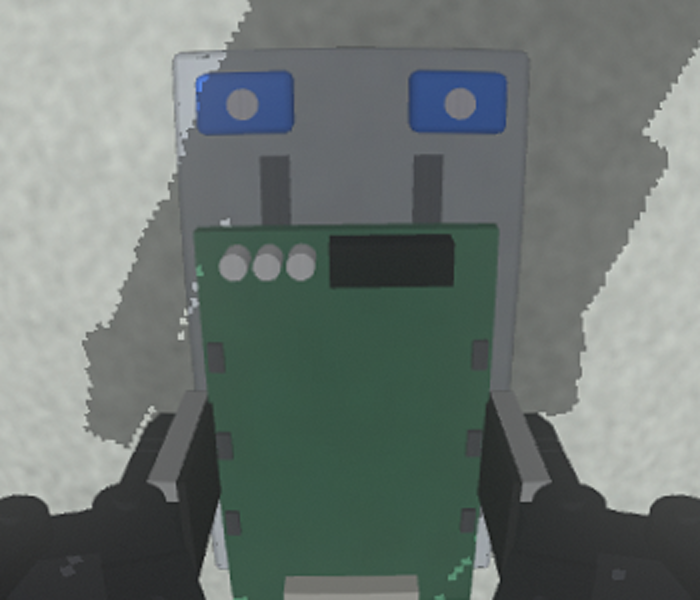

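The crop shows the board hovering centred over the holder. The far holder corners are at (175,54) and (527,52), and the inner edges of the stops are at row 133. That was my last picture, so I'll use numbers only from here.

Run:
```python
from h import *
f=lambda p:(150+p[0]/2-.25,100+p[1]/2-.25)
s=st('w10');Q=R.from_quat(s['tcp_rot']).as_matrix()[:2,:2]
L=lambda p,z:((at('wrist',f(p),z,s)-s['eef_pos'][:2])@Q).round(4)
for p in[(175,54),(527,52),(193,375),(511,375)]: print('holder',L(p,.006))
for p in[(244,133),(458,132)]: print('stop inner',L(p,.014),L(p,.006))
for p in[(195,230),(497,226)]: print('board',L(p,s['eef_pos'][2]+.013))
```

```text
holder [ 0.0765 -0.0407]
holder [0.0771 0.0408]
holder [-0.0052 -0.0411]
holder [-0.0051  0.042 ]
stop inner [ 0.0585 -0.0237] [ 0.0574 -0.0249]
stop inner [0.0588 0.0238] [0.0577 0.025 ]
board [ 0.0456 -0.0285]
board [0.0464 0.0266]
```

Emit:
move_arm([
  [0.5,[0.001,0.001,0.01],[0,0,0]],
  [0.5,[0,0,0.007],[0,0,0]],
  [0.5,[0,0,0.004],[0,0,0]],
  [0.5,[0,0,0.002],[0,0,0]],
  [0.5,[0,0,0],[0,0,0]],
  [0.5,[0,0,0.001],[0,0,0]],
  [0.5,[0,0,0],[0,0,0]],
  [0.5,[0,0,0.001],[0,0,0]],
  [0.5,[0,0,0],[0,0,0]],
  [0.5,[0,0,0],[0,0,0]],
])

```text
time: 23.2
eef_pos: [0.4525, -0.235, 0.0096]
tcp_rot: [0.118, 0.993, -0.0, 0.0]
contact_force: [0.1, 0.2, -0.2]
opening: 0.637
finger_force: 37.4
```

Emit:
move_arm([
  [0.5,[0,0,0.0005],[0,0,0]],
  [0.5,[0,0,0],[0,0,0]],
  [0.5,[0,0,0.0005],[0,0,0]],
  [0.5,[0,0,0],[0,0,0]],
  [0.5,[0,0,0.0003],[0,0,0]],
  [0.5,[0,0,0],[0,0,0]],
  [0.5,[0,0,0],[0,0,0]],
  [0.5,[0,0,0],[0,0,0]],
  [0.5,[0,0,0],[0,0,0]],
  [0.5,[0,0,0],[0,0,0]],
])

```text
time: 24.03
eef_pos: [0.4525, -0.235, 0.009]
tcp_rot: [0.118, 0.993, -0.0, -0.0]
contact_force: [-2.2, 2.2, 5.9]
opening: 0.64
finger_force: 37.9
```

Emit:
move_arm([
  [0.7,[0,0,0],[0,0,0]],
  [0.8,[0,0,0],[0,0,0]],
  [0.9,[0,0,0],[0,0,0]],
  [1,[0,0,0],[0,0,0]],
  [1,[0,0,0],[0,0,0]],
  [1,[0,0,-0.01],[0,0,0]],
  [1,[0,0,-0.03],[0,0,0]],
  [1,[0,0,-0.035],[0,0,0]],
  [1,[0,0,-0.03],[0,0,0]],
  [1,[0,0,0],[0,0,0]],
])

```text
time: 24.87
eef_pos: [0.4563, -0.2378, 0.121]
tcp_rot: [0.118, 0.993, -0.004, 0.006]
contact_force: [1.1, -0.5, 0.4]
opening: 0.998
finger_force: 0.0
```

Emit:
move_arm([
  [1,[0,0,0],[0,0,0]],
  [1,[0,0,0],[0,0,0]],
  [1,[0,0,0],[0,0,0]],
  [1,[0,0,0],[0,0,0]],
  [1,[0,0,0],[0,0,0]],
  [1,[0,0,0],[0,0,0]],
  [1,[0,0,0],[0,0,0]],
  [1,[0,0,0],[0,0,0]],
  [1,[0,0,0],[0,0,0]],
  [1,[0,0,0],[0,0,0]],
])

```text
time: 25.7
eef_pos: [0.4524, -0.2349, 0.1131]
tcp_rot: [0.118, 0.993, 0.0, -0.0]
contact_force: [0.3, 0.6, 0.2]
opening: 1.001
finger_force: 0.0
```

Run:
```python
from h import *
snap('wrist','w11')
plan([.648,-.1303,.1],62.5)
a=cv2.imread('pics/w11.png').astype(int);B,G,Rd=a[...,0],a[...,1],a[...,2]
m=(G>Rd+18)&(G>B+5)
k,l,s,c=cv2.connectedComponentsWithStats(cv2.morphologyEx((m*255).astype(np.uint8),cv2.MORPH_CLOSE,np.ones((9,9))))
i=1+np.argmax(s[1:,4]);print(s[i]);print('board',rect('w11',l==i,.022))
m=(B>Rd+40)&(B>G+25)
k,l,s,c=cv2.connectedComponentsWithStats((m*255).astype(np.uint8))
for i in range(1,k):
    if s[i,4]>80: print(s[i],at('wrist',c[i],.014,st('w11')).round(4))
```

```text
t 25.75 at [ 0.4524 -0.2349  0.1132] yawy 76.43 tilt [ 0.0001 -0.    ] shift [-0.1656  0.1476  0.0132] turn 0.2431 rows 5.3 1.9 q6 -2.01 F [0.4 0.7 0.9] op 0.999 ff 0.0
[ 279  172   88  128 9451]
board ((0.4519, -0.2354), (55.9, 89.8), 'long axis', np.float32(167.65))
[ 570  107   62  125 2025] [ 0.4434 -0.01  ]
[270 133  33  20 550] [ 0.3846 -0.2443]
[344 132  33  21 578] [ 0.3955 -0.198 ]
[278 304  29  18 447] [ 0.5054 -0.2727]
[342 304  29  18 406] [ 0.516  -0.2265]
```

Emit:
move_arm([
  [1,[-0.0276,0.0246,0],[0,0,0]],
  [1,[-0.0276,0.0246,0],[0,0,0]],
  [1,[-0.0276,0.0246,0],[0,0,0]],
  [1,[-0.0276,0.0246,0],[0,0,0]],
  [1,[-0.0276,0.0246,0],[0,0,0]],
  [1,[-0.0276,0.0246,0],[0,0,0]],
  [1,[0,0,0],[0,0,0.12]],
  [1,[0,0,0],[0,0,0.12]],
  [1,[0,0,0],[0,0,0]],
  [1,[0,0,0],[0,0,0]],
])

```text
time: 26.58
eef_pos: [0.6479, -0.1301, 0.1128]
tcp_rot: [0.235, 0.972, 0.0, -0.0]
contact_force: [-0.2, -0.7, -0.5]
opening: 1.001
finger_force: 0.0
```

Emit:
move_arm([
  [1,[0,0,0],[0,0,0]],
  [1,[0,0,0],[0,0,0]],
  [1,[0,0,0],[0,0,0]],
  [1,[0,0,0],[0,0,0]],
  [1,[0,0,0],[0,0,0]],
  [1,[0,0,0],[0,0,0]],
  [1,[0,0,0],[0,0,0]],
  [1,[0,0,0],[0,0,0]],
  [1,[0,0,0],[0,0,0]],
  [1,[0,0,0],[0,0,0]],
])

```text
time: 27.42
eef_pos: [0.648, -0.1302, 0.1131]
tcp_rot: [0.236, 0.972, 0.0, -0.0]
contact_force: [0.2, 0.5, -0.9]
opening: 1.002
finger_force: 0.0
```

Run:
```python
from h import *
snap('wrist','w12')
a=cv2.imread('pics/w12.png');g=a.max(2)
m=(g<65);m[300:]=0;m[:, :200]=0;m[:,440:]=0
m=cv2.morphologyEx((m*255).astype(np.uint8),cv2.MORPH_CLOSE,np.ones((9,9)))
k,l,s,c=cv2.connectedComponentsWithStats(m);i=1+np.argmax(s[1:,4]);print(s[i]);print('base',rect('w12',l==i,.022))
# gold inserts
m=(a[...,2].astype(int)>a[...,0]+40)&(g<220);m[330:]=0
k,l,s,c=cv2.connectedComponentsWithStats((m*255).astype(np.uint8))
for i in range(1,k):
    if 20<s[i,4]<500: print(s[i],at('wrist',c[i],.022,st('w12')).round(4))
plan([.648,-.1303,.002],62.5)
```

```text
[  274   151   100   149 13725]
base ((0.6417, -0.1274), (63.2, 103.5), 'long axis', np.float32(152.74))
[280 158  13  12 124] [ 0.5918 -0.1285]
[356 158  13  12 120] [ 0.6139 -0.0858]
[  0 283  27  39 463] [ 0.5657 -0.4317]
[286 305  10  10  81] [ 0.6843 -0.1764]
[352 305  12  10  71] [ 0.7062 -0.1338]
[  0 309  30  21 347] [ 0.5853 -0.4462]
t 27.47 at [ 0.648  -0.1302  0.1131] yawy 62.68 tilt [-0. -0.] shift [-0.     -0.      0.1111] turn 0.0032 rows 2.7 0.0 q6 -1.45 F [-0.2 -0.5 -0.4] op 1.006 ff 0.0
```

Emit:
move_arm([
  [1,[-0.0013,-0.0003,0.035],[0,0,0]],
  [1,[0,0,0.035],[0,0,0]],
  [1,[0,0,0.025],[0,0,0]],
  [1,[0,0,0.011],[0,0,0]],
  [1,[0,0,0.004],[0,0,0]],
  [1,[0,0,0.002],[0,0,0]],
  [1,[0,0,0],[0,0,0]],
  [1,[0,0,0],[0,0,0]],
  [1,[0,0,0],[0,0,0]],
  [1,[0,0,0],[0,0,0]],
])

```text
time: 28.3
eef_pos: [0.6501, -0.1315, 0.0029]
tcp_rot: [0.236, 0.972, -0.0, 0.001]
contact_force: [1.0, -0.4, 0.6]
opening: 0.999
finger_force: 0.0
```

Emit:
move_arm([
  [0.8,[0,0,0],[0,0,0]],
  [0.75,[0,0,0],[0,0,0]],
  [0.65,[0,0,0],[0,0,0]],
  [0.6,[0,0,0],[0,0,0]],
  [0.6,[0,0,0],[0,0,0]],
  [0.6,[0,0,0],[0,0,0]],
  [0.6,[0,0,0],[0,0,0]],
  [0.6,[0,0,0],[0,0,0]],
  [0.6,[0,0,0],[0,0,0]],
  [0.6,[0,0,0],[0,0,0]],
], grip_force=60)

```text
time: 29.13
eef_pos: [0.6497, -0.1313, 0.0022]
tcp_rot: [0.236, 0.972, -0.0, 0.001]
contact_force: [-0.8, 0.3, 5.5]
opening: 0.729
finger_force: 68.9
```

```bash
python3 -c "
from h import *
plan([.4675,.2365,.1],74)"
```

```text
t 29.13 at [ 0.6497 -0.1313  0.0022] yawy 62.68 tilt [ 0.0015 -0.0005] shift [ 0.3306  0.2432 -0.0982] turn -0.1976 rows 10.1 1.6 q6 -1.45 F [-0.8  0.3  5.5] op 0.729 ff 68.9
```

Emit:
move_arm([
  [0.6,[0,0,-0.01],[0,0,0]],
  [0.6,[0,0,-0.03],[0,0,0]],
  [0.6,[0,0,-0.035],[0,0,0]],
  [0.6,[0,0,-0.025],[0,0,0]],
  [0.6,[0.028,0.0205,0],[0,0,0]],
  [0.6,[0.0305,0.0225,0],[0,0,0]],
  [0.6,[0.0305,0.0225,0],[0,0,0]],
  [0.6,[0.0305,0.0225,0],[0,0,0]],
  [0.6,[0.0305,0.0225,0],[0,0,0]],
  [0.6,[0.0305,0.0225,0],[0,0,0]],
])

```text
time: 29.97
eef_pos: [0.5476, 0.0713, 0.1003]
tcp_rot: [0.236, 0.972, -0.0, -0.001]
contact_force: [1.1, 1.5, -1.3]
opening: 0.728
finger_force: 68.1
```

Emit:
move_arm([
  [0.6,[0.0305,0.0225,0],[0,0,0]],
  [0.6,[0.0305,0.0225,0],[0,0,0]],
  [0.6,[0.0305,0.0225,0],[0,0,0]],
  [0.6,[0.0305,0.0225,0],[0,0,0]],
  [0.6,[0.028,0.0202,0],[0,0,0]],
  [0.6,[0,0,0],[0,0,-0.1]],
  [0.6,[0,0,0],[0,0,-0.098]],
  [0.6,[0,0,0],[0,0,0]],
  [0.6,[0,0,0],[0,0,0]],
  [0.6,[0,0,0],[0,0,0]],
])

```text
time: 30.8
eef_pos: [0.4667, 0.2362, 0.1008]
tcp_rot: [0.14, 0.99, -0.0, -0.0]
contact_force: [-0.6, 0.3, -2.2]
opening: 0.736
finger_force: 68.1
```

Emit:
move_arm([
  [0.6,[0,0,0],[0,0,0]],
  [0.6,[0,0,0],[0,0,0]],
  [0.6,[0,0,0],[0,0,0]],
  [0.6,[0,0,0],[0,0,0]],
  [0.6,[0,0,0],[0,0,0]],
  [0.6,[0,0,0],[0,0,0]],
  [0.6,[0,0,0],[0,0,0]],
  [0.6,[0,0,0],[0,0,0]],
  [0.6,[0,0,0],[0,0,0]],
  [0.6,[0,0,0],[0,0,0]],
])

```text
time: 31.63
eef_pos: [0.4669, 0.2367, 0.1011]
tcp_rot: [0.139, 0.99, -0.0, -0.0]
contact_force: [-0.0, -0.4, -1.7]
opening: 0.731
finger_force: 68.1
```

```bash
cat > edge.py <<'E'
from h import *
import sys
# pad edges: cork colour mask, boundary points in the tool frame, by image row/column
n=sys.argv[1];s=snap('wrist',n);plan([.4675,.2365,.1],74)
a=cv2.imread(f'pics/{n}.png').astype(int);m=(a[...,2]>a[...,0]*1.5)&(a[...,2]>50)
m=cv2.morphologyEx((m*255).astype(np.uint8),cv2.MORPH_OPEN,np.ones((3,3)))
k,l,S,c=cv2.connectedComponentsWithStats(m);print(S[1:][S[1:,4]>300])
Q=R.from_quat(s['tcp_rot']).as_matrix()[:2,:2]
L=lambda p:((at('wrist',p,.004,s)-s['eef_pos'][:2])@Q)
i=max((j for j in range(1,k) if 250<S[j,0]+S[j,2]/2<400 and S[j,1]<400),key=lambda j:S[j,4]);M=l==i
x0,y0,w,h,_=S[i];print('comp',S[i])
cols=range(x0+w//4,x0+3*w//4,4)
far=np.array([L((x,np.argmax(M[:,x])-.5)) for x in cols])
rows=range(y0+h//8,y0+h//2,3)
le=np.array([L((np.argmax(M[y])-.5,y)) for y in rows]);ri=np.array([L((639.5-np.argmax(M[y][::-1]),y)) for y in rows])
pf=np.polyfit(far[:,1],far[:,0],1);pl=np.polyfit(le[:,0],le[:,1],1);pr=np.polyfit(ri[:,0],ri[:,1],1)
print('far x0,deg',pf[1].round(4),-np.degrees(pf[0]).round(2),'left y',pl[1].round(4),np.degrees(pl[0]).round(2),'right',pr[1].round(4),np.degrees(pr[0]).round(2))
# brass inserts of the held base
z=s['eef_pos'][2]+.020
for j in range(1,k):
    if 30<S[j,4]<600: print('blob',S[j],((at('wrist',c[j],z,s)-s['eef_pos'][:2])@Q).round(4))
E
python3 edge.py w13
```

```text
t 31.68 at [0.467  0.2367 0.1011] yawy 74.03 tilt [ 0. -0.] shift [-0.0006 -0.      0.0011] turn 0.0005 rows 0.0 0.0 q6 -1.02 F [ 0.6  0.5 -1.6] op 0.729 ff 68.1
[[    0     0   165   109  8443]
 [  562     0    78   464 27775]
 [  249   125   153    50  7404]
 [  243   189    23    24   443]
 [  383   189    23    24   446]]
comp [ 249  125  153   50 7404]
far x0,deg 0.0752 -0.22 left y -0.0514 1.73 right 0.0467 2.34
blob [243 189  23  24 443] [ 0.0524 -0.0243]
blob [383 189  23  24 446] [0.0525 0.0236]
blob [  2 472  13   8  70] [-0.1984 -0.2973]
```

Emit:
move_arm([
  [0.6,[0,0,0.02],[0,0,0]],
  [0.6,[0,0,0.025],[0,0,0]],
  [0.6,[0,0,0.02],[0,0,0]],
  [0.6,[0,0,0.007],[0,0,0]],
  [0.6,[0,0,0],[0,0,0]],
  [0.6,[0,0,0],[0,0,0]],
  [0.6,[0,0,0],[0,0,0]],
  [0.6,[0,0,0],[0,0,0]],
  [0.6,[0,0,0],[0,0,0]],
  [0.6,[0,0,0],[0,0,0]],
])

```text
time: 32.52
eef_pos: [0.4677, 0.2369, 0.0301]
tcp_rot: [0.139, 0.99, 0.0, 0.001]
contact_force: [1.0, -0.0, -1.7]
opening: 0.729
finger_force: 68.0
```

```bash
python3 edge.py w14
```

```text
t 32.57 at [0.4675 0.2368 0.0299] yawy 74.03 tilt [0.0014 0.0004] shift [-0.0002 -0.0002 -0.0701] turn 0.0005 rows 1.7 0.0 q6 -1.02 F [-0.7  0.1 -2.1] op 0.731 ff 68.0
[[    0     0    58    55  1396]
 [  218   126   214   171 13088]
 [  624   127    16   189  2221]
 [  243   189    23    24   449]
 [  383   189    24    24   454]
 [  594   386    46    94  3147]]
comp [  218   126   214   171 13088]
far x0,deg 0.0761 -0.15 left y -0.0494 -0.1 right 0.0495 -0.52
blob [243 189  23  24 449] [ 0.0525 -0.0243]
blob [383 189  24  24 454] [0.0525 0.0236]
blob [396 361  12  27 219] [-0.0239  0.0329]
blob [242 364  11  25 192] [-0.0243 -0.0334]
```

Emit:
move_arm([
  [0.6,[0.0006,0.0003,0.01],[0,0,0]],
  [0.6,[0,0,0.006],[0,0,0]],
  [0.6,[0,0,0.004],[0,0,0]],
  [0.6,[0,0,0.0015],[0,0,0]],
  [0.6,[0,0,0],[0,0,0]],
  [0.6,[0,0,0.001],[0,0,0]],
  [0.6,[0,0,0],[0,0,0]],
  [0.6,[0,0,0],[0,0,0]],
  [0.6,[0,0,0],[0,0,0]],
  [0.6,[0,0,0],[0,0,0]],
])

```text
time: 33.4
eef_pos: [0.4666, 0.2371, 0.0068]
tcp_rot: [0.139, 0.99, 0.0, 0.0]
contact_force: [-0.3, 1.1, -1.7]
opening: 0.734
finger_force: 68.1
```

Emit:
move_arm([
  [0.6,[0,0,0.0005],[0,0,0]],
  [0.6,[0,0,0],[0,0,0]],
  [0.6,[0,0,0.0005],[0,0,0]],
  [0.6,[0,0,0],[0,0,0]],
  [0.6,[0,0,0.0005],[0,0,0]],
  [0.6,[0,0,0],[0,0,0]],
  [0.6,[0,0,0],[0,0,0]],
  [0.6,[0,0,0],[0,0,0]],
  [0.6,[0,0,0],[0,0,0]],
  [0.6,[0,0,0],[0,0,0]],
])

```text
time: 34.23
eef_pos: [0.4666, 0.2372, 0.0062]
tcp_rot: [0.139, 0.99, -0.0, -0.0]
contact_force: [-3.7, -1.3, 6.8]
opening: 0.731
finger_force: 69.2
```

Firm contact at the expected height, so I'm releasing and rising.

Emit:
move_arm([
  [0.8,[0,0,0],[0,0,0]],
  [0.9,[0,0,0],[0,0,0]],
  [1,[0,0,0],[0,0,0]],
  [1,[0,0,0],[0,0,0]],
  [1,[0,0,-0.005],[0,0,0]],
  [1,[0,0,-0.025],[0,0,0]],
  [1,[0,0,-0.04],[0,0,0]],
  [1,[0,0,-0.04],[0,0,0]],
  [1,[0,0,-0.04],[0,0,0]],
  [1,[0,0,-0.02],[0,0,0]],
])

```text
time: 35.07
eef_pos: [0.4688, 0.2379, 0.1813]
tcp_rot: [0.139, 0.99, 0.002, 0.004]
contact_force: [0.9, 0.5, 1.0]
opening: 1.0
finger_force: 0.0
```

Emit:
move_arm([
  [1,[0,0,0],[0,0,0]],
  [1,[0,0,0],[0,0,0]],
  [1,[0,0,0],[0,0,0]],
  [1,[0,0,0],[0,0,0]],
  [1,[0,0,0],[0,0,0]],
  [1,[0,0,0],[0,0,0]],
  [1,[0,0,0],[0,0,0]],
  [1,[0,0,0],[0,0,0]],
  [1,[0,0,0],[0,0,0]],
  [1,[0,0,0],[0,0,0]],
])

```text
time: 35.9
eef_pos: [0.4665, 0.2371, 0.175]
tcp_rot: [0.139, 0.99, -0.0, -0.0]
contact_force: [0.6, 0.1, -0.3]
opening: 0.996
finger_force: 0.0
```

Run:
```python
from h import *
s=snap('wrist','w15');plan([.4675,.2365,.1],74)
a=cv2.imread('pics/w15.png').astype(int);m=(a[...,2]>a[...,0]*1.5)&(a[...,2]>50)
k,l,S,c=cv2.connectedComponentsWithStats((m*255).astype(np.uint8))
for i in range(1,k):
    if 40<S[i,4]<400 and 200<c[i][0]<440: print(S[i],at('wrist',c[i],.026,s).round(4))
# pad outline: hull of cork pixels within window
W=m.copy();W[:, :220]=0;W[:,430:]=0
x=[j for j in range(1,k) if S[j,4]>1500 and 220<c[j][0]<430];print(S[x])
W=np.isin(l,x)
ys,xs=np.nonzero(W);h=cv2.convexHull(np.stack([xs,ys],1).astype(np.int32))
M=np.zeros(W.shape,np.uint8);cv2.fillPoly(M,[h],1);print('pad',rect('w15',M,.004))
# scene check: changes at spool/viewer
b=read_camera('scene')[:,:,::-1].astype(int);o=cv2.imread('pics/scene0.png').astype(int);cv2.imwrite('pics/sc1.png',b)
for n,(u,v,r) in dict(spool=(417,188,14),viewer=(186,400,40)).items(): print(n,np.abs(b-o)[v-r:v+r,u-r:u+r].mean())
```

```text
t 35.95 at [0.4665 0.2371 0.1751] yawy 74.03 tilt [-0. -0.] shift [-0.0011 -0.0003  0.0751] turn 0.0005 rows 1.8 0.0 q6 -1.02 F [-0.9 -0.2  0.1] op 0.998 ff 0.0
[289 148  11  11  90] [0.4099 0.2281]
[350 148  11  11  92] [0.4231 0.2743]
[292 271  10   9  63] [0.5098 0.1993]
[[ 266  124  118  163 7676]]
pad ((0.4662, 0.2371), (99.8, 148.8), 'long axis', np.float32(164.35))
spool 2.2674319727891157
viewer 2.5578645833333336[ WARN:0@0.839] global loadsave.cpp:1063 imwrite_ Unsupported depth image for selected encoder is fallbacked to CV_8U.
```

Run:
```python
from h import *
b=cv2.imread('pics/sc1.png');g=b.max(2)
def box(c,yaw,sx,sy,z):
    t=np.radians(yaw);u=np.array([np.cos(t),np.sin(t)]);v=np.array([-u[1],u[0]])
    q=np.array([proj('scene',[*(np.array(c)+i*sx/2*u+j*sy/2*v),z]) for i,j in[(-1,-1),(1,-1),(1,1),(-1,1)]]).round().astype(np.int32)
    M=np.zeros(g.shape,np.uint8);cv2.fillPoly(M,[q],1);return b[M>0].mean(0).round(),g[M>0].std().round(1)
print('fan top',box((.635,.116),55,38,38,.022) if 0 else box((.635,.116),55,.036,.036,.022))
print('dish ring beside',box((.635,.116),55,.036,.036,.3))
print('heatsink',box((.4556,.0182),23,.05,.04,.026))
print('board',box((.452,-.235),166.5,.06,.05,.022))
d=(g<70).astype(np.uint8);u,v=proj('scene',[.635,.116,.015]).astype(int)
k,l,S,c=cv2.connectedComponentsWithStats(d[v-25:v+25,u-25:u+25]);i=1+np.argmax(S[1:,4]);print(u,v,S[i],c[i]-25)
```

```text
fan top (array([90., 88., 85.]), np.float64(52.7))
dish ring beside (array([ 49.,  69., 108.]), np.float64(7.2))
heatsink (array([186., 183., 178.]), np.float64(11.3))
board (array([114., 143.,  85.]), np.float64(15.6))
364 255 [ 16  17  21  18 190] [0.75263158 1.42105263]
```

```bash
python3 -c "
from plant import *
print(sign_off())"
```

```text
the job is handed in; nothing more can be done
None
```

I took the module apart from the top, set each part down on its own place (fan in dish, heat sink in tray, board in holder, base on cork pad) and signed off at about 36 s; the spool and viewer look untouched, but the board may sit about 1° and 1–2 mm off the holder, and after my 14 pictures ran out the final checks were image measurements only.

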